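Lock the drain-pump filter into its bayonet collar

ROBOT

A 7-joint arm with a two-finger parallel gripper is mounted at the origin on the work surface. World frame = base frame: x ahead of the robot, y to its left, z up, the work surface at z = 0. Lengths are in m, angles in rad, forces in N, time in s.
With the tool pointing down it reaches from about 0.4 to 0.85 m from the base axis. Payload 10.4 kg.
Tool frame: the origin (TCP) lies at the very end of the fingers, on their centre line; the grasp point (between the pads) lies r.tcp_to_grasp behind it (r.tcp_to_grasp is the distance from the TCP to the grasp point, in m); z points along the fingers, y is the line along which they close (so a half turn about z gives the same grasp; the last joint's range is limited). The gripper opens to 87 mm and grips with 3 to 60 N. Pads are 19 mm wide; open, the fingers measure 117 mm over their backs; the gripper's body (75 mm by 190 mm) begins 51 mm behind the grasp point.
Start: joints at [-1.287, 0.332, -0.065, 1.46, 0.022, 1.35, -0.088], TCP at [0.189, 0.596, 0.223] pointing down, gripper open.
Joint ranges: [-2.6, 2.6], [-0.5, 2.12], [-1.47, 1.34], [0.16, 2.42], [-1.27, 4.41], [0.06, 2.06], [-2.6, 2.6]. Speed limits (rad/s): [2.22, 2.22, 2.79, 2.79, 3.14, 3.14, 3.14].

INTERFACE

Orientations are given as a unit quaternion [x, y, z, w].
In Python, from bench import monitor, cams, ticket, r gives the robot as it stands.
- The arm moves only by the shell command python3 -m crank 'ROWS' [OPENING] [FORCE]. ROWS is a JSON object whose one key "steps" holds a list of rows, each a list of 2 entries, a list of its own where there are three numbers: the shift along the world's x, y, z in units of 25 mm (1.0 is 25 mm), then the turn, a rotation vector about the world's x, y, z in units of 5 degrees (1.0 is 5 degrees). In form: {"steps": [[[x, y, z], [ax, ay, az]], ...]}. A call has 1 to 10 rows; each row shifts and turns the commanded pose from where the row before left it; what a row does not reach is not made up. A row lasts 1/12 s, in which the tool goes at most 41.7 mm and 7.16 degrees, less where a joint would pass 70% of its speed; a pose out of reach is approached as far as the arm can. A call is refused whole if a number of a shift passes 1 or a number of a turn 1, either way. A call with a gripper value outside its range is refused whole. OPENING is the finger opening in mm, from 0 to 87, set as the call begins (- or left out, the last holds). The fingers move at their own pace and stop on an object; FORCE is the grip in N (left out, the last holds). Time passes only in rows, so rows that do not move let the fingers close. It gives the time, the measured TCP pose, the force, the opening and the grip force at its end, in the units of the state.
- monitor.read_state(): the state, without advancing time (a new reading comes with each control period).
- cams.camera(name): name is "side" or "top"; returns a dict with "pixels" (384x512x3 uint8, blue, green, red), "z_map" (384x512 float32, m along the optical axis (not along the pixel's ray), 0 where there is no reading), "vfov" (degrees; the focal length in pixels is half the picture's height over the tangent of half this angle, whatever the lens; pixels are square), "cx", "cy" (the principal point, pixels), "T" (4x4, takes a point from camera to world coordinates). Camera axes: x right, y up, looking along -z (the intrinsics and any distortion apply to the point x, -y, -z); pixel columns grow to the right and rows downward; lengths in m; the calibration is good to about 2 mm. A picture is of the moment at which its call begins.
- ticket.close_job(): hands the job in; it is judged then, once.
The state is a dict: "time": time; "joint_positions": joint angles; "joint_vel": joint speeds; "joint_torque": joint torques, N m; "ee_pos": TCP position; "eef_rot": TCP orientation; "ft_force": force on the tool from outside, world axes, zero at the start; "torque": the same for the moment, N m; "width": finger opening in m; "grip_force": force on a finger pad.
Only numpy, scipy, OpenCV 4.12 (cv2) and the standard library are available. Lean on these libraries where they do the work, as an engineer would, in place of code of your own. Each camera call takes 0.05 s, during which the arm holds its last target. There are 200 camera calls.

TASK

Put the blue filter plug back into the white collar on top of the washing-machine drain pump: find by feel where its two pins drop into the slots, push it fully in against the sprung seal, turn it a quarter turn clockwise (seen from above) to the stop, and let go so that it springs up locked in its catch. Do it gently, without forcing the plastic, and leave the jar, the rubber wheel and the screwdriver where they are.

Things in the scene. Friction and masses are not known exactly. Their poses are not given: they have to be found in the camera images.
- plug: Blue plastic filter plug, about 0.12 kg, standing loose and upright. Origin: centre of its foot; z up its axis; x along its grip bar. Stem 36 mm diameter from 0 to 27 mm height, foot chamfered 2.5 mm over the lowest 4 mm; flange 68 mm diameter from 27 to 33 mm; grip bar on top. Turned by half a turn it is the same.
- bar (a point): Middle of the plug's upright grip bar, 46 mm above the foot. The bar is 56 mm long along plug x, 12 mm thick along plug y, and spans 33 to 59 mm above the foot. Axes as the plug's.
- pins (a point): On the plug's axis, 12 mm above the foot, level with its two bayonet pins: round, 8 mm diameter, along plug +x and -x (in line with the bar), tips 25.5 mm from the axis. Axes as the plug's.
- pump: Drain pump screwed to a 150 x 130 mm plate; does not move. Origin on the bench under the white collar's axis; z up; +x towards the red rib on the grey housing, +y to the black motor. The collar (76 mm across) is fitted at another angle on each pump: the line through its two slots lies within 0.50 rad either way of this x axis; seen from above or felt, not measured.
- rim (a point): Centre of the collar's mouth, at its flat rim 100 mm above the bench. Bore 38.4 mm; two diametral entry slots 10 mm wide, out to 27 mm from the axis, through a ledge 8 mm thick. The bore centres the stem. Off the slots the pins ride on the rim, foot 8 mm below it; brought within 0.05 rad of the slots they drop in. Axes as the pump's.
- seat (a point): Where the foot is when pushed fully in, 73 mm above the bench (flange on rim). From foot height 84 mm a sprung plate pushes back with 4 N plus 0.8 N per mm. Pins clear the ledge below 76 mm; then the plug turns clockwise seen from above (negative about z), 90 degrees to a hard stop within 5 more; anticlockwise is blocked.
- locked (a point): Where the foot is when locked, 79 mm above the bench: at the stop each pin has a catch pocket 3 mm deep above it, into which the spring lifts it once the push is eased. Let go too early the plug springs out or stays at 76 mm, unlocked. The plastic cracks above 50 N between plug and pump, counting all contacts together.
- jar: Clear jar with a yellow lid, 56 mm diameter, 70 mm high; origin at the centre of its underside. Leave alone.
- wheel: Black rubber robot-vacuum wheel lying flat, 66 mm diameter, 34 mm high; origin at the centre of its underside. Leave alone.
- driver: Yellow-handled screwdriver lying on the bench beyond the pump; origin near its middle. Leave alone.
Things that resemble listed ones, but are neither listed nor needed, are in the scene too. There is more than one size of the plug; the one meant has the size given above.

How it is judged:
By the outcome, as a careful person would: the job done as asked, in the order asked, and still so for the second after the job is handed in, with the robot touching nothing.
It also fails if it takes over 72 s, if anything falls off the work surface, if the arm or the gripper's body presses on something with over 40 N, if the wrist force passes 120 N, or if a joint passes its speed limit or range.

## Working session

There is one attempt and no reset: what is moved stays moved. The work goes in short steps, Python scripts to look and compute and a shell command to move; the robot and the scene stay as the last step left them, time stands still between calls to the robot, and variables do not carry over. Pictures are saved under pics/ and viewed, at most 10 in all, crops included, and the job is handed in when it is done.

```bash
mkdir -p pics; ls; cat > h.py <<'E'
import numpy as np,cv2
from bench import monitor,cams,ticket,r
def shot(n,f):
    c=cams.camera(n); np.savez(f'/tmp/{f}.npz',**c); cv2.imwrite(f'pics/{f}.png',c['pixels']); return c
def ld(f): return dict(np.load(f'/tmp/{f}.npz'))
def cloud(c):
    h,w=c['z_map'].shape; f=h/2/np.tan(np.radians(float(c['vfov']))/2)
    v,u=np.mgrid[:h,:w]; z=c['z_map']
    p=np.stack([(u-c['cx'])/f*z,-(v-c['cy'])/f*z,-z,np.ones_like(z)],-1)
    return (p@np.array(c['T']).T)[...,:3]
E
python3 - <<'E'
from h import *
a=shot('top','t0');b=shot('side','s0')
print({k:v for k,v in a.items() if k not in('pixels','z_map')});print({k:v for k,v in b.items() if k not in('pixels','z_map')})
s=monitor.read_state();print(s,r.tcp_to_grasp)
E
```

```text
pics
{'vfov': 56.3869240586407, 'cx': 256.1451899273263, 'cy': 190.99104861608774, 'T': array([[ 0.01183427,  0.99484496, -0.10071471,  0.50386407],
       [-0.99967059,  0.00947702, -0.02385159, -0.10226227],
       [-0.02277416,  0.1009638 ,  0.9946294 ,  0.88845342],
       [ 0.        ,  0.        ,  0.        ,  1.        ]])}
{'vfov': 51.90584454894445, 'cx': 256.4140074774824, 'cy': 194.63737824216756, 'T': array([[ 0.78472536,  0.28584227, -0.55000027,  0.07909207],
       [-0.61970306,  0.38069087, -0.68632542, -0.75018815],
       [ 0.01319927,  0.87941382,  0.47587511,  0.56678541],
       [ 0.        ,  0.        ,  0.        ,  1.        ]])}
{'time': 0.1, 'joint_positions': array([-1.28662194,  0.33281313, -0.06469704,  1.46084943,  0.0216275 ,
        1.3498762 , -0.08847506]), 'joint_vel': array([ 0.00020865, -0.00266187,  0.00025206, -0.0011877 , -0.00024112,
       -0.00027471,  0.00061013]), 'joint_torque': array([ 1.93465370e-03, -6.24551439e+01,  2.45996547e-02, -3.90718102e+01,
       -6.16571680e-02,  3.65576253e-02,  7.79141010e-05]), 'ee_pos': array([0.18865282, 0.59549693, 0.22183448]), 'eef_rot': array([ 1.52763061e-01,  9.88262646e-01, -6.22565492e-04, -5.43327772e-05]), 'ft_force': array([ 0.55017913, -0.10754164,  0.68104632]), 'torque': array([-0.07021886,  0.02321015, -0.01711338]), 'grip_force': 0.0, 'width': 0.08693149323853806} 0.0187
```

View pics/t0.png

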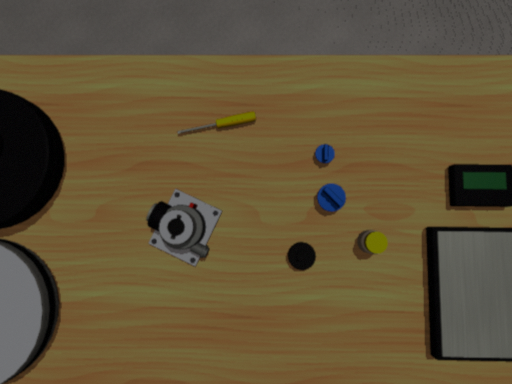

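View pics/s0.png

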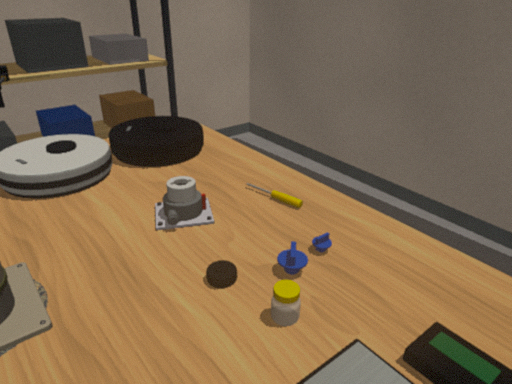

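Two blue plugs are in the top view, a large one at (331,198) and a small one at (324,154). The pump is at about (181,226), with its slots visible. Next I measure both plugs and the collar.

```bash
python3 - <<'E'
from h import *
c=ld('t0');P=cloud(c);im=c['pixels'].astype(int)
blue=((im[...,0]>90)&(im[...,0]>im[...,2]+50)).astype(np.uint8)
n,l,st,ce=cv2.connectedComponentsWithStats(blue)
for i in range(1,n):
    if st[i,4]<40: continue
    m=l==i;p=P[m];z=p[:,2]
    print(st[i],ce[i].round(1),'z',np.percentile(z,[2,20,50,80,98]).round(4))
    fl=p[(z>z.max()*0.3)&(z<z.max()*0.75)]; print(' fl c',((fl.max(0)+fl.min(0))/2).round(4),'ext',np.ptp(fl,0).round(4))
    b=p[z>np.percentile(z,98)-.008]; r_=cv2.minAreaRect((b[:,:2]*1000).astype(np.float32)); d=np.linalg.svd(b[:,:2]-b[:,:2].mean(0),full_matrices=0)[2][0]
    print(' bar',b.mean(0).round(4),r_,np.degrees(np.arctan2(d[1],d[0])))
for nm,(u,v) in dict(table=(250,300),wheel=(301,256),jar=(375,242),red=(193,206)).items(): print(nm,P[v,u].round(4))
# collar rim
s=P[195:262,140:225].reshape(-1,3);zz=s[:,2];print(np.histogram(zz,bins=np.arange(0,.13,.01)))
k=s[(zz>.093)&(zz<.107)];(x,y),R=cv2.minEnclosingCircle((k[:,:2]*1000).astype(np.float32));print(x,y,R,k.mean(0))
cr=c['pixels'][190:270,140:230];cr=cv2.resize(cr,None,fx=6,fy=6,interpolation=cv2.INTER_CUBIC)
c2=cv2.resize(c['pixels'][140:220,305:350],None,fx=6,fy=6,interpolation=cv2.INTER_CUBIC)
cv2.imwrite('pics/c1.png',np.clip(np.hstack([cr,c2]).astype(float)*1.4,0,255))
E
```

```text
[316 145   8  16  82] [319.1 152.5] z [0.0209 0.022  0.0236 0.0247 0.0268]
 fl c [ 0.6807 -0.2381  0.0207] ext [0.0125 0.0023 0.0004]
 bar [ 0.6876 -0.2343  0.0235] ((688.5316162109375, -233.97511291503906), (15.231271743774414, 39.08436965942383), 81.66621398925781) 173.24042766300633
[325 145   9  17 121] [328.7 152.9] z [0.021  0.0225 0.0246 0.0413 0.0433]
 fl c [ 0.6853 -0.2608  0.0241] ext [0.0382 0.0155 0.0066]
 bar [ 0.6858 -0.2481  0.0416] ((684.96240234375, -248.14710998535156), (5.358230113983154, 34.41250991821289), 89.00273132324219) -179.90014554376458
[318 184  27  27 428] [331.7 196. ] z [0.0308 0.0326 0.0343 0.0586 0.0613]Traceback (most recent call last):
  File "<stdin>", line 9, in <module>
    return umr_maximum(a, axis, None, out, keepdims, initial, where)
ValueError: zero-size array to reduction operation maximum which has no identity
```

```bash
python3 - <<'E'
from h import *
c=ld('t0');P=cloud(c);im=c['pixels'].astype(int)
# large plug
s=P[178:220,312:352].reshape(-1,3);z=s[:,2]
fl=s[(z>.027)&(z<.05)];(x,y),R=cv2.minEnclosingCircle((fl[:,:2]*1000).astype(np.float32));print('flange',x,y,R,len(fl),np.median(fl[:,2]))
b=s[(z>.053)&(z<.07)];d=np.linalg.svd(b[:,:2]-b[:,:2].mean(0),full_matrices=0)[2][0]
print('bar',b.mean(0),cv2.minAreaRect((b[:,:2]*1000).astype(np.float32)),np.degrees(np.arctan2(d[1],d[0])))
for nm,(u,v) in dict(table=(250,300),wheel=(301,256),jar=(375,242),red=(193,206),motor=(157,212)).items(): print(nm,P[v,u].round(4))
s=P[190:270,135:230].reshape(-1,3);zz=s[:,2];print(np.histogram(zz,bins=np.arange(0,.13,.01))[0])
k=s[(zz>.096)&(zz<.107)];(x,y),R=cv2.minEnclosingCircle((k[:,:2]*1000).astype(np.float32));print('collar',x,y,R,k.mean(0),len(k))
cr=c['pixels'][190:270,140:230];cr=cv2.resize(cr,None,fx=6,fy=6,interpolation=cv2.INTER_CUBIC)
c2=cv2.resize(c['pixels'][140:220,305:348],None,fx=6,fy=6,interpolation=cv2.INTER_CUBIC)
cv2.imwrite('pics/c1.png',np.clip(np.hstack([cr,c2]).astype(float)*1.4,0,255))
E
```

```text
flange 578.8322143554688 -261.6819763183594 33.66088104248047 491 0.033478020082014615
bar [ 0.57857691 -0.26106187  0.05875706] ((578.792236328125, -261.22064208984375), (55.236244201660156, 11.648659706115723), 44.135990142822266) -135.51008227617388
table [ 0.3281 -0.0691 -0.0023]
wheel [ 0.4379 -0.1891  0.0329]
jar [ 0.4741 -0.3507  0.0716]
red [0.5518 0.0657 0.0517]
motor [0.536  0.1446 0.0702]
[2786  813   32   76  200  624  302   47  275  333  348    0]
collar 504.4709167480469 92.38180541992188 37.908958435058594 [0.50395453 0.09164204 0.10011217] 660[ WARN:0@0.453] global loadsave.cpp:1063 imwrite_ Unsupported depth image for selected encoder is fallbacked to CV_8U.
```

View pics/c1.png

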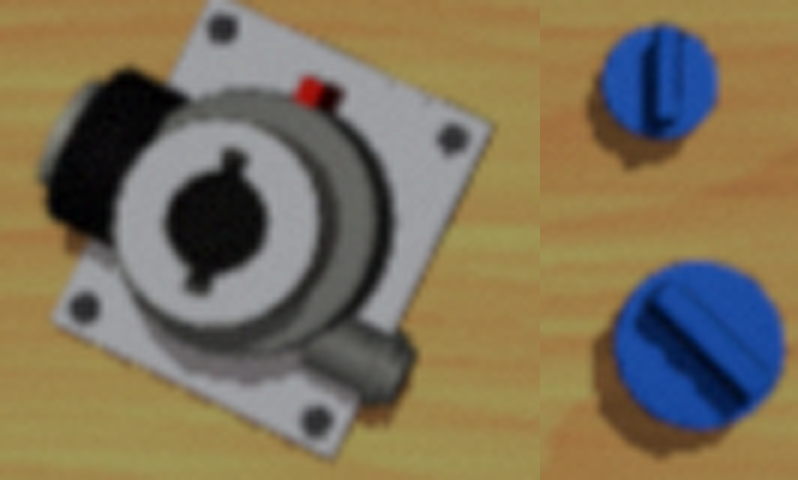

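The large plug at crop (700,345) is the one meant. Its flange measures 67 mm, its bar 55 x 12 mm and its top is at z = 59 mm. The small one is only about 43 mm high. The plug is at (0.579,-0.261) with its bar at 44.3°. The collar is at (0.504,0.092), and its slots at crop (233,160) and (198,285) give about -15°. I start moving now, with tool y going to -45.7°.

```bash
python3 -m crank '{"steps":[[[1,-0.95,0],[0,0,-1]],[[1,-0.95,0],[0,0,-1]],[[1,-0.95,0],[0,0,-1]],[[1,-0.95,0],[0,0,-1]],[[1,-0.95,0],[0,0,-1]],[[1,-0.95,0],[0,0,-1]],[[1,-0.95,0],[0,0,-1]],[[1,-0.95,0],[0,0,-1]],[[1,-0.95,0],[0,0,-1]],[[1,-0.95,0],[0,0,-1]]]}' 50 20
python3 -m crank '{"steps":[[[0.6,-1,0],[0,0,-1]],[[0.6,-1,0],[0,0,-1]],[[0.6,-1,0],[0,0,-1]],[[0.6,-1,0],[0,0,-1]],[[0.6,-1,0],[0,0,-1]],[[0.6,-1,0],[0,0,-1]],[[0.6,-1,0],[0,0,-1]],[[0.6,-1,0],[0,0,-1]],[[0.6,-1,0],[0,0,-1]],[[0.6,-1,0],[0,0,-1]]]}'
cat >> h.py <<'E'
def st():
    from scipy.spatial.transform import Rotation as Ro
    s=monitor.read_state();R=Ro.from_quat(s['eef_rot']).as_matrix()
    print('t%.2f'%s['time'],'p',(s['ee_pos']*1000).round(1),'yaw_y %.2f'%np.degrees(np.arctan2(R[1,1],R[0,1])),'tilt',np.degrees(R[:2,2]).round(2),'F',s['ft_force'].round(1),'M',s['torque'].round(2),'w %.1f g %.1f j7 %.2f'%(s['width']*1000,s['grip_force'],s['joint_positions'][6]))
if __name__=='__main__': st()
E
python3 h.py
```

```text
time: 0.93
ee_pos: [0.4396, 0.3569, 0.2224]
eef_rot: [0.558, 0.83, -0.0, -0.0]
ft_force: [0.1, -0.4, 0.0]
width: 0.0504
grip_force: 0.0
time: 1.77
ee_pos: [0.5891, 0.107, 0.2224]
eef_rot: [0.856, 0.516, -0.0, -0.0]
ft_force: [0.4, 1.0, -0.2]
width: 0.0499
grip_force: 0.0
t1.77 p [589.1 107.  222.4] yaw_y -27.82 tilt [-0.02 -0.  ] F [ 0.4  1.  -0.2] M [-0.06  0.08 -0.01] w 49.9 g 0.0 j7 -0.63
```

```bash
python3 -m crank '{"steps":[[[0,-1,0],[0,0,-0.6]],[[0,-1,0],[0,0,-0.6]],[[0,-1,0],[0,0,-0.6]],[[0,-1,0],[0,0,-0.6]],[[0,-1,0],[0,0,-0.6]],[[0,-1,0],[0,0,-0.6]],[[0,-1,0],[0,0,0]],[[0,-1,0],[0,0,0]],[[0,-1,0],[0,0,0]],[[0,-1,0],[0,0,0]]]}'
python3 -m crank '{"steps":[[[-0.1,-1,0],[0,0,0]],[[-0.1,-1,0],[0,0,0]],[[-0.1,-1,0],[0,0,0]],[[-0.1,-1,0],[0,0,0]],[[0,-0.7,0],[0,0,0]],[[0,0,-1],[0,0,0]],[[0,0,-1],[0,0,0]],[[0,0,-1],[0,0,0]],[[0,0,-1],[0,0,0]],[[0,0,0],[0,0,0]]]}'
python3 - <<'E'
from h import *
st();c=shot('side','s1');cv2.imwrite('pics/s1c.png',cv2.resize(c['pixels'][180:330,210:380],None,fx=3,fy=3))
E
```

```text
time: 2.6
ee_pos: [0.5878, -0.1433, 0.2227]
eef_rot: [0.926, 0.378, 0.0, -0.0]
ft_force: [-0.1, 0.5, -0.2]
width: 0.0499
grip_force: 0.0
time: 3.43
ee_pos: [0.5755, -0.2581, 0.1179]
eef_rot: [0.926, 0.378, -0.003, -0.003]
ft_force: [-0.6, 1.4, -1.0]
width: 0.05
grip_force: 0.0
t3.43 p [ 575.5 -258.1  117.9] yaw_y -45.62 tilt [-0.38  0.15] F [-0.6  1.4 -1. ] M [-0.    0.2   0.06] w 50.0 g 0.0 j7 -0.21
```

View pics/s1c.png

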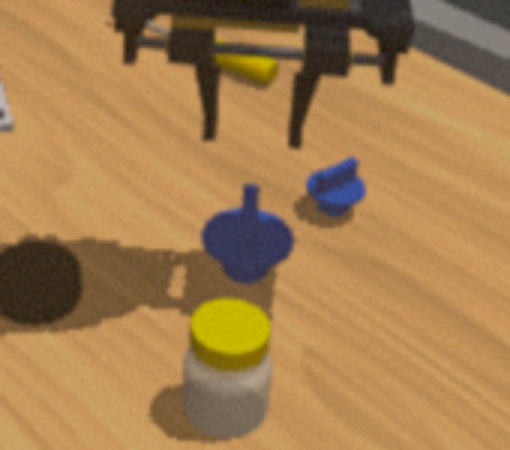

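The open fingers straddle the large plug's bar at crop (250,200), with the jar at (230,370) well clear. I settle and then descend.

```bash
python3 -m crank '{"steps":[[[0,0,-1],[0,0,0]],[[0,0,-0.6],[0,0,0]],[[0,0,-0.4],[0,0,0]],[[0,0,0],[0,0,0]],[[0,0,0],[0,0,0]],[[0,0,0],[0,0,0]]]}'
python3 h.py
```

```text
time: 3.98
ee_pos: [0.5795, -0.2597, 0.0743]
eef_rot: [0.926, 0.378, 0.001, 0.001]
ft_force: [0.3, -0.1, 0.1]
width: 0.0502
grip_force: 0.0
t3.98 p [ 579.5 -259.7   74.3] yaw_y -45.59 tilt [ 0.12 -0.04] F [ 0.3 -0.1  0.1] M [-0.07  0.08  0.02] w 50.2 g 0.0 j7 -0.19
```

```bash
python3 -m crank '{"steps":[[[-0.03,-0.06,-0.5],[0,0,0]],[[0,0,-0.5],[0,0,0]],[[0,0,-0.3],[0,0,0]],[[0,0,-0.2],[0,0,0]],[[0,0,0],[0,0,0]],[[0,0,0],[0,0,0]]]}'
python3 h.py
python3 -m crank '{"steps":[[[0,0,0],[0,0,0]],[[0,0,0],[0,0,0]],[[0,0,0],[0,0,0]],[[0,0,0],[0,0,0]],[[0,0,0],[0,0,0]],[[0,0,0],[0,0,0]],[[0,0,0],[0,0,0]],[[0,0,0],[0,0,0]]]}' 0 40
python3 h.py
```

```text
time: 4.48
ee_pos: [0.5778, -0.2607, 0.0345]
eef_rot: [0.926, 0.378, -0.0, -0.0]
ft_force: [-0.2, -0.6, -0.1]
width: 0.0501
grip_force: 0.0
t4.48 p [ 577.8 -260.7   34.5] yaw_y -45.59 tilt [-0.03  0.  ] F [-0.2 -0.6 -0.1] M [-0.04  0.1   0.05] w 50.1 g 0.0 j7 -0.17
time: 5.15
ee_pos: [0.5779, -0.2606, 0.035]
eef_rot: [0.926, 0.378, -0.0, -0.0]
ft_force: [-0.4, 0.3, -1.7]
width: 0.0116
grip_force: 40.0
t5.15 p [ 577.9 -260.6   35. ] yaw_y -45.58 tilt [-0.01  0.  ] F [-0.4  0.3 -1.7] M [-0.1   0.08  0.02] w 11.6 g 40.0 j7 -0.17
```

```bash
python3 -m crank '{"steps":[[[0,0,0.4],[0,0,0]],[[0,0,0.8],[0,0,0]],[[0,0,1],[0,0,0]],[[0,0,1],[0,0,0]],[[0,0,1],[0,0,0]],[[0,0,1],[0,0,0]],[[0,0,0.6],[0,0,0]],[[0,0,0.2],[0,0,0]],[[0,0,0],[0,0,0]]]}'
python3 -m crank '{"steps":[[[0,0.5,0],[0,0,1]],[[-0.2,0.8,0],[0,0,1]],[[-0.2,0.8,0],[0,0,1]],[[-0.2,0.8,0],[0,0,1]],[[-0.2,0.8,0],[0,0,1]],[[-0.2,0.8,0],[0,0,1]],[[-0.2,0.8,0],[0,0,1]],[[-0.2,0.8,0],[0,0,1]],[[-0.2,0.8,0],[0,0,1]],[[-0.2,0.8,0],[0,0,1]]]}'
python3 -m crank '{"steps":[[[-0.2,0.8,0],[0,0,1]],[[-0.2,0.8,0],[0,0,1]],[[-0.2,0.8,0],[0,0,1]],[[-0.2,0.8,0],[0,0,1]],[[-0.2,0.8,0],[0,0,1]],[[-0.14,0.8,0],[0,0,1]],[[0,0.8,0],[0,0,1]],[[0,0.5,0],[0,0,1]],[[0,0.2,0],[0,0,1]],[[0,0,0],[0,0,1]]]}'
python3 -m crank '{"steps":[[[0,0,0],[0,0,1]],[[0,0,0],[0,0,1]],[[0,0,0],[0,0,1]],[[0,0,0],[0,0,1]],[[0,0,0],[0,0,1]],[[0,0,0],[0,0,0.3]],[[0,0,0],[0,0,0]],[[0,0,0],[0,0,0]],[[0,0,0],[0,0,0]]]}'
python3 - <<'E'
from h import *
st();c=shot('side','s2');t=shot('top','t2')
cv2.imwrite('pics/s2c.png',cv2.resize(np.hstack([c['pixels'][90:240,100:250],t['pixels'][150:300,100:250]]),None,fx=2.6,fy=2.6))
E
```

```text
time: 5.9
ee_pos: [0.5785, -0.261, 0.1867]
eef_rot: [0.926, 0.378, 0.001, 0.001]
ft_force: [-0.4, -0.2, -1.4]
width: 0.0117
grip_force: 40.0
time: 6.73
ee_pos: [0.5318, -0.0671, 0.1837]
eef_rot: [0.678, 0.735, -0.001, -0.001]
ft_force: [-0.1, 0.2, -1.5]
width: 0.0115
grip_force: 40.0
time: 7.57
ee_pos: [0.5034, 0.0911, 0.1836]
eef_rot: [0.302, 0.953, -0.001, -0.001]
ft_force: [-0.9, 0.3, -0.8]
width: 0.0115
grip_force: 40.0
time: 8.32
ee_pos: [0.5041, 0.0893, 0.1844]
eef_rot: [0.08, 0.997, -0.0, -0.001]
ft_force: [0.9, 0.4, -1.9]
width: 0.0116
grip_force: 40.0
t8.32 p [504.1  89.3 184.4] yaw_y 80.85 tilt [-0.06 -0.02] F [ 0.9  0.4 -1.9] M [-0.02  0.   -0.  ] w 11.6 g 40.0 j7 1.17
```

View pics/s2c.png

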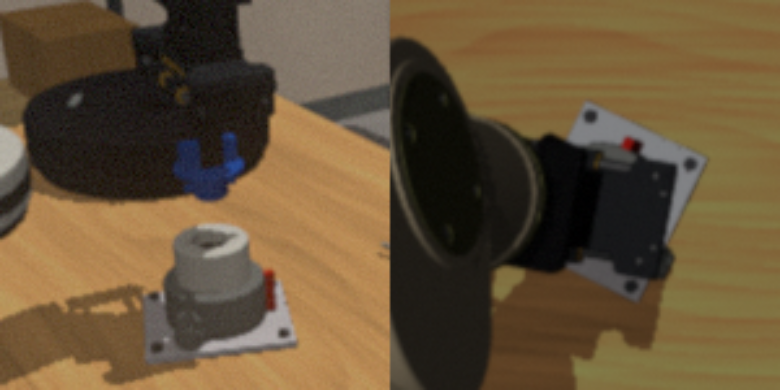

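The plug hangs upright in the gripper over the collar. I cross-check the plug against the collar within the side camera alone.

```bash
python3 - <<'E'
from h import *
from scipy.optimize import least_squares
def circ(xy,R):
    f=least_squares(lambda q:np.hypot(*(xy-q).T)-R,xy.mean(0),loss='soft_l1',f_scale=.001);return (f.x*1000).round(1),len(xy),np.abs(f.fun).mean()*1000
c=ld('s2');P=cloud(c);im=c['pixels'].astype(int)
s=P[150:240,140:240].reshape(-1,3)
k=s[(abs(s[:,2]-.1)<.006)&(np.hypot(s[:,0]-.504,s[:,1]-.092)<.06)]
print('side rim minEnc',cv2.minEnclosingCircle((k[:,:2]*1000).astype(np.float32)),k[:,2].mean())
w=s[(s[:,2]>.07)&(s[:,2]<.094)&(np.hypot(s[:,0]-.504,s[:,1]-.092)<.045)];print('side wall R38',circ(w[:,:2],.038))
b=(im[...,0]>im[...,2]+30)&(im[...,0]>im[...,1]+20);b[:120]=0;b[180:]=0;b[:,:150]=0;b[:,210:]=0
q=P[b];print(len(q),np.percentile(q,[1,50,99],axis=0).round(4))
for lo,hi,R in((.150,.173,.018),(.1765,.1815,.034)):
    u=q[(q[:,2]>lo)&(q[:,2]<hi)]
    if len(u)>5: print(lo,circ(u[:,:2],R))
for f in('t0',):
    P=cloud(ld(f))[185:270,140:230].reshape(-1,3)
    k=P[(P[:,2]>.094)&(P[:,2]<.107)];print('top',cv2.minEnclosingCircle((k[:,:2]*1000).astype(np.float32)))
# colour based slot/bore in top picture, at rim height plane
c=ld('t0');g=c['pixels'].max(2);P=cloud(c)
m=(g<70).astype(np.uint8);m[:205]=0;m[250:]=0;m[:,:164]=0;m[:,196:]=0
n,l,sx,ce=cv2.connectedComponentsWithStats(m);i=1+sx[1:,4].argmax();print(sx[i],ce[i])
f=192/np.tan(np.radians(float(c['vfov']))/2);T=c['T']
v,u=np.nonzero(l==i);d=np.stack([(u-c['cx'])/f,-(v-c['cy'])/f,-np.ones(len(u))],-1)@T[:3,:3].T
X=T[:3,3]+d*((.1-T[2,3])/d[:,2])[:,None];xy=X[:,:2];ce=(xy.max(0)+xy.min(0))/2
print('bore mean',xy.mean(0),ce);r_=np.hypot(*(xy-xy.mean(0)).T);o=xy[r_>.0205]-xy.mean(0)
a=np.arctan2(o[:,1],o[:,0]);print('slot ang',np.degrees(np.angle(np.exp(2j*a).mean())/2),np.degrees(a).round().tolist())
E
```

```text
side rim minEnc ((501.2828063964844, 94.21593475341797), 38.61832809448242) 0.10081435269459588
side wall R38 (array([502. ,  96.1]), 280, np.float64(2.9761137036878376))
318 [[0.4699 0.0551 0.158 ]
 [0.4915 0.081  0.1853]
 [0.5356 0.111  0.2162]]
0.15 (array([503.3,  91.8]), 51, np.float64(1.4038911235618567))
0.1765 (array([505.4,  92.3]), 12, np.float64(1.1402564705518798))
top ((504.4709167480469, 92.38180541992188), 37.908958435058594)
[164 205  32  45 440] [182.5        230.18863636]
bore mean [0.49569289 0.07765033] [0.5026518  0.08473134]
slot ang 9.846000374123365 [38.0, 37.0, 35.0, 33.0, 32.0, 30.0, 28.0, 12.0, 10.0, 8.0, 5.0, 3.0, 39.0, 38.0, 36.0, 35.0, 33.0, 31.0, 29.0, 27.0, 17.0, 15.0, 12.0, 10.0, 8.0, 5.0, 3.0, 1.0, -2.0, -4.0, -7.0, -9.0, 40.0, 39.0, 37.0, 36.0, 34.0, 32.0, 30.0, 28.0, 26.0, 24.0, 22.0, 20.0, 18.0, 15.0, 13.0, 11.0, 8.0, 6.0, 3.0, -4.0, -7.0, -9.0, 42.0, 40.0, 38.0, 37.0, 35.0, 33.0, 31.0, 29.0, 27.0, 25.0, 23.0, 18.0, 16.0, 13.0, 11.0, 8.0, 6.0, 3.0, 1.0, -2.0, -5.0, -12.0, 43.0, 41.0, 40.0, 38.0, 36.0, 34.0, 32.0, 28.0, 26.0, 24.0, 14.0, 11.0, 9.0,
[... 1874 characters left out ...]
.0, 153.0, 156.0, 159.0, 163.0, 166.0, 169.0, 173.0, 176.0, -180.0, -176.0, -173.0, -169.0, -166.0, -162.0, -159.0, -156.0, -153.0, -150.0, -147.0, -145.0, -142.0, -140.0, 145.0, 147.0, 149.0, 152.0, 155.0, 158.0, 161.0, 164.0, 167.0, 170.0, 173.0, 177.0, -180.0, -176.0, -173.0, -170.0, -166.0, -163.0, -160.0, -157.0, -154.0, -151.0, -149.0, -146.0, -144.0, 151.0, 153.0, 156.0, 159.0, 162.0, 165.0, 168.0, 171.0, 174.0, 177.0, -180.0, -176.0, -173.0, -170.0, -167.0, -164.0, -161.0, -158.0, -155.0, -153.0, -150.0, -148.0, -145.0, -143.0, 155.0, 157.0, 160.0, 163.0, 165.0, 168.0, 171.0, 174.0, 177.0, -180.0, -177.0, -173.0, -170.0, -168.0, -159.0, -156.0, -154.0, -151.0, -149.0, -147.0, -145.0]
```

```bash
python3 -m crank '{"steps":[[[-0.03,0.13,-0.5],[0,0,0]],[[0,0,-0.6],[0,0,0]],[[0,0,-0.4],[0,0,0]],[[0,0,-0.3],[0,0,0]],[[0,0,0],[0,0,0]],[[0,0,0],[0,0,0]],[[0,0,0],[0,0,0]]]}'
python3 h.py
python3 -m crank '{"steps":[[[0,0,-0.04],[0,0,0]],[[0,0,-0.04],[0,0,0]],[[0,0,-0.04],[0,0,0]],[[0,0,-0.04],[0,0,0]],[[0,0,0],[0,0,0]]]}'
python3 h.py
```

```text
time: 9.0
ee_pos: [0.5042, 0.0926, 0.1407]
eef_rot: [0.079, 0.997, 0.0, 0.0]
ft_force: [-0.0, -0.6, -1.1]
width: 0.0114
grip_force: 40.0
t9.00 p [504.2  92.6 140.7] yaw_y 80.91 tilt [0.05 0.02] F [-0.  -0.6 -1.1] M [-0.    0.02  0.02] w 11.4 g 40.0 j7 1.18
time: 9.42
ee_pos: [0.5036, 0.0926, 0.1359]
eef_rot: [0.079, 0.997, -0.0, -0.0]
ft_force: [0.1, 0.5, -0.9]
width: 0.0118
grip_force: 40.0
t9.42 p [503.6  92.6 135.9] yaw_y 80.92 tilt [-0.01 -0.  ] F [ 0.1  0.5 -0.9] M [ 0.02 -0.03  0.03] w 11.8 g 40.0 j7 1.18
```

```bash
python3 -m crank '{"steps":[[[0,0,-0.04],[0,0,0]],[[0,0,-0.04],[0,0,0]],[[0,0,0],[0,0,0]]]}'
python3 h.py
python3 -m crank '{"steps":[[[0,0,-0.04],[0,0,0]],[[0,0,-0.04],[0,0,0]],[[0,0,0],[0,0,0]]]}'
python3 h.py
python3 -m crank '{"steps":[[[0,0,-0.04],[0,0,0]],[[0,0,-0.04],[0,0,0]],[[0,0,0],[0,0,0]]]}'
python3 h.py
```

```text
time: 9.67
ee_pos: [0.5036, 0.0926, 0.1339]
eef_rot: [0.079, 0.997, -0.0, -0.0]
ft_force: [0.8, -0.6, -1.2]
width: 0.0119
grip_force: 40.0
t9.67 p [503.6  92.6 133.9] yaw_y 80.92 tilt [-0.02  0.  ] F [ 0.8 -0.6 -1.2] M [ 0.05  0.02 -0.  ] w 11.9 g 40.0 j7 1.18
time: 9.92
ee_pos: [0.5037, 0.0928, 0.132]
eef_rot: [0.079, 0.997, 0.0, -0.0]
ft_force: [0.6, 1.3, 0.3]
width: 0.012
grip_force: 40.0
t9.92 p [503.7  92.8 132. ] yaw_y 80.93 tilt [-0.01  0.02] F [0.6 1.3 0.3] M [0.21 0.17 0.02] w 12.0 g 40.0 j7 1.18
time: 10.17
ee_pos: [0.5035, 0.0935, 0.13]
eef_rot: [0.079, 0.997, 0.001, -0.0]
ft_force: [-1.1, 3.9, 0.2]
width: 0.0116
grip_force: 40.0
t10.17 p [503.5  93.5 130. ] yaw_y 80.97 tilt [-0.02  0.06] F [-1.1  3.9  0.2] M [ 1.11  0.48 -0.03] w 11.6 g 40.0 j7 1.18
```

```bash
python3 -m crank '{"steps":[[[-0.01,0.05,0],[0,0,0]],[[0,0,-0.04],[0,0,0]],[[0,0,0],[0,0,0]]]}'
python3 h.py
python3 -m crank '{"steps":[[[0,0,-0.04],[0,0,0]],[[0,0,-0.02],[0,0,0]],[[0,0,0],[0,0,0]]]}'
python3 h.py
python3 -m crank '{"steps":[[[0,0,-0.02],[0,0,0]],[[0,0,-0.02],[0,0,0]],[[0,0,0],[0,0,0]]]}'
python3 h.py
```

```text
time: 10.42
ee_pos: [0.5032, 0.0938, 0.1287]
eef_rot: [0.079, 0.997, -0.0, -0.0]
ft_force: [-1.6, 1.5, -0.7]
width: 0.0117
grip_force: 40.0
t10.42 p [503.2  93.8 128.7] yaw_y 80.93 tilt [-0.03 -0.01] F [-1.6  1.5 -0.7] M [0.5  0.32 0.05] w 11.7 g 40.0 j7 1.18
time: 10.67
ee_pos: [0.5033, 0.0938, 0.1273]
eef_rot: [0.079, 0.997, -0.0, -0.0]
ft_force: [-2.5, 1.2, -1.3]
width: 0.0117
grip_force: 40.0
t10.67 p [503.3  93.8 127.3] yaw_y 80.92 tilt [-0.03 -0.  ] F [-2.5  1.2 -1.3] M [ 0.5   0.56 -0.01] w 11.7 g 40.0 j7 1.18
time: 10.92
ee_pos: [0.5033, 0.0939, 0.1264]
eef_rot: [0.079, 0.997, 0.0, -0.0]
ft_force: [-1.8, 2.0, -0.3]
width: 0.0112
grip_force: 40.0
t10.92 p [503.3  93.9 126.4] yaw_y 80.92 tilt [-0.02  0.  ] F [-1.8  2.  -0.3] M [0.54 0.72 0.03] w 11.2 g 40.0 j7 1.18
```

```bash
python3 -m crank '{"steps":[[[-0.02,0.03,0],[0,0,0]],[[0,0,-0.02],[0,0,0]],[[0,0,-0.02],[0,0,0]],[[0,0,0],[0,0,0]]]}'
python3 h.py
python3 -m crank '{"steps":[[[0,0,-0.02],[0,0,0]],[[0,0,-0.02],[0,0,0]],[[0,0,0],[0,0,0]]]}'
python3 h.py
```

```text
time: 11.25
ee_pos: [0.5032, 0.0943, 0.1255]
eef_rot: [0.079, 0.997, -0.0, 0.0]
ft_force: [-0.6, -0.3, -0.9]
width: 0.0118
grip_force: 40.0
t11.25 p [503.2  94.3 125.5] yaw_y 80.91 tilt [ 0.02 -0.01] F [-0.6 -0.3 -0.9] M [ 0.03  0.13 -0.02] w 11.8 g 40.0 j7 1.18
time: 11.5
ee_pos: [0.5032, 0.0945, 0.1247]
eef_rot: [0.079, 0.997, 0.0, 0.0]
ft_force: [-0.5, 0.4, -0.0]
width: 0.0119
grip_force: 40.0
t11.50 p [503.2  94.5 124.7] yaw_y 80.92 tilt [0.03 0.01] F [-0.5  0.4 -0. ] M [-0.02  0.12 -0.09] w 11.9 g 40.0 j7 1.18
```

```bash
python3 -m crank '{"steps":[[[0,0,-0.03],[0,0,0]],[[0,0,-0.03],[0,0,0]],[[0,0,0],[0,0,0]]]}'
python3 h.py
python3 -m crank '{"steps":[[[0,0,-0.03],[0,0,0]],[[0,0,-0.03],[0,0,0]],[[0,0,0],[0,0,0]]]}'
python3 h.py
```

```text
time: 11.75
ee_pos: [0.5034, 0.0945, 0.1238]
eef_rot: [0.079, 0.997, 0.0, 0.0]
ft_force: [-2.6, -0.8, 6.3]
width: 0.0119
grip_force: 40.0
t11.75 p [503.4  94.5 123.8] yaw_y 80.89 tilt [0.05 0.02] F [-2.6 -0.8  6.3] M [-0.16  0.51 -0.18] w 11.9 g 40.0 j7 1.18
time: 12.0
ee_pos: [0.5036, 0.0945, 0.1228]
eef_rot: [0.08, 0.997, 0.0, 0.001]
ft_force: [-3.4, -0.3, 10.6]
width: 0.0119
grip_force: 40.1
t12.00 p [503.6  94.5 122.8] yaw_y 80.87 tilt [0.07 0.04] F [-3.4 -0.3 10.6] M [-0.29  0.94 -0.46] w 11.9 g 40.1 j7 1.18
```

```bash
python3 -m crank '{"steps":[[[0,0,0],[0,0,-0.2]],[[0,0,0],[0,0,-0.2]],[[0,0,0],[0,0,0]]]}'
python3 h.py
python3 -m crank '{"steps":[[[0,0,0],[0,0,-0.2]],[[0,0,0],[0,0,-0.2]],[[0,0,0],[0,0,0]]]}'
python3 h.py
```

```text
time: 12.25
ee_pos: [0.5033, 0.0946, 0.1218]
eef_rot: [0.097, 0.995, 0.0, 0.0]
ft_force: [0.3, -0.4, 1.2]
width: 0.0118
grip_force: 40.0
t12.25 p [503.3  94.6 121.8] yaw_y 78.86 tilt [0.04 0.02] F [ 0.3 -0.4  1.2] M [ 0.02  0.02 -0.21] w 11.8 g 40.0 j7 1.15
time: 12.5
ee_pos: [0.5027, 0.0945, 0.1212]
eef_rot: [0.115, 0.993, -0.0, -0.0]
ft_force: [-0.5, -0.5, -1.8]
width: 0.0115
grip_force: 40.0
t12.50 p [502.7  94.5 121.2] yaw_y 76.84 tilt [-0.04 -0.01] F [-0.5 -0.5 -1.8] M [ 0.04 -0.   -0.02] w 11.5 g 40.0 j7 1.11
```

The force vanished, so the pins have dropped in. I push down, watching the force and moment.

```bash
python3 -m crank '{"steps":[[[0,0,-0.04],[0,0,-0.1]],[[0,0,-0.04],[0,0,0]],[[0,0,0],[0,0,0]]]}'
python3 h.py
python3 -m crank '{"steps":[[[0,0,-0.04],[0,0,0]],[[0,0,-0.04],[0,0,0]],[[0,0,0],[0,0,0]]]}'
python3 h.py
python3 -m crank '{"steps":[[[0,0,-0.04],[0,0,0]],[[0,0,-0.04],[0,0,0]],[[0,0,0],[0,0,0]]]}'
python3 h.py
```

```text
time: 12.75
ee_pos: [0.5028, 0.0946, 0.1192]
eef_rot: [0.118, 0.993, -0.0, -0.0]
ft_force: [-0.5, 0.5, -1.7]
width: 0.012
grip_force: 40.0
t12.75 p [502.8  94.6 119.2] yaw_y 76.44 tilt [-0.03 -0.01] F [-0.5  0.5 -1.7] M [-0.02  0.01  0.  ] w 12.0 g 40.0 j7 1.10
time: 13.0
ee_pos: [0.503, 0.0946, 0.1177]
eef_rot: [0.118, 0.993, 0.0, -0.0]
ft_force: [-1.1, -0.1, 3.3]
width: 0.0119
grip_force: 40.0
t13.00 p [503.   94.6 117.7] yaw_y 76.42 tilt [0.   0.01] F [-1.1 -0.1  3.3] M [-0.1   0.41 -0.02] w 11.9 g 40.0 j7 1.10
time: 13.25
ee_pos: [0.5031, 0.0946, 0.1156]
eef_rot: [0.118, 0.993, 0.0, 0.0]
ft_force: [-1.5, -0.7, 5.0]
width: 0.0117
grip_force: 40.0
t13.25 p [503.1  94.6 115.6] yaw_y 76.42 tilt [0.01 0.01] F [-1.5 -0.7  5. ] M [-0.12  0.52  0.01] w 11.7 g 40.0 j7 1.11
```

```bash
python3 -m crank '{"steps":[[[-0.02,0,-0.04],[0,0,0]],[[0,0,-0.04],[0,0,0]],[[0,0,-0.04],[0,0,0]],[[0,0,-0.04],[0,0,0]],[[0,0,0],[0,0,0]]]}' - 60
python3 h.py
python3 -m crank '{"steps":[[[0,0,-0.03],[0,0,0]],[[0,0,-0.03],[0,0,0]],[[0,0,-0.03],[0,0,0]],[[0,0,0],[0,0,0]]]}'
python3 h.py
python3 -m crank '{"steps":[[[0,0,-0.03],[0,0,0]],[[0,0,0],[0,0,0]]]}'
python3 h.py
```

```text
time: 13.67
ee_pos: [0.503, 0.0946, 0.112]
eef_rot: [0.118, 0.993, 0.0, 0.001]
ft_force: [-1.5, -0.8, 8.0]
width: 0.0119
grip_force: 60.0
t13.67 p [503.   94.6 112. ] yaw_y 76.42 tilt [0.07 0.02] F [-1.5 -0.8  8. ] M [-0.19  0.44 -0.  ] w 11.9 g 60.0 j7 1.11
time: 14.0
ee_pos: [0.503, 0.0946, 0.11]
eef_rot: [0.118, 0.993, 0.0, 0.001]
ft_force: [-2.1, -0.4, 9.1]
width: 0.0116
grip_force: 60.0
t14.00 p [503.   94.6 110. ] yaw_y 76.42 tilt [0.07 0.02] F [-2.1 -0.4  9.1] M [-0.24  0.55 -0.  ] w 11.6 g 60.0 j7 1.11
time: 14.17
ee_pos: [0.503, 0.0946, 0.1093]
eef_rot: [0.118, 0.993, 0.0, 0.001]
ft_force: [-3.3, -1.2, 10.1]
width: 0.0118
grip_force: 60.0
t14.17 p [503.   94.6 109.3] yaw_y 76.42 tilt [0.07 0.03] F [-3.3 -1.2 10.1] M [-0.22  0.65  0.02] w 11.8 g 60.0 j7 1.11
```

```bash
python3 -m crank '{"steps":[[[-0.04,-0.01,-0.03],[0,0,0]],[[0,0,-0.03],[0,0,0]],[[0,0,0],[0,0,0]]]}'
python3 h.py
python3 -m crank '{"steps":[[[0,0,-0.03],[0,0,0]],[[0,0,0],[0,0,0]]]}'
python3 h.py
```

```text
time: 14.42
ee_pos: [0.5029, 0.0946, 0.1083]
eef_rot: [0.118, 0.993, 0.001, 0.002]
ft_force: [0.1, -0.3, 11.1]
width: 0.0116
grip_force: 60.0
t14.42 p [502.9  94.6 108.3] yaw_y 76.42 tilt [0.18 0.06] F [ 0.1 -0.3 11.1] M [-0.11  0.13  0.  ] w 11.6 g 60.0 j7 1.11
time: 14.58
ee_pos: [0.5029, 0.0946, 0.1077]
eef_rot: [0.118, 0.993, 0.001, 0.001]
ft_force: [-1.9, 0.2, 11.2]
width: 0.0115
grip_force: 60.0
t14.58 p [502.9  94.6 107.7] yaw_y 76.42 tilt [0.18 0.06] F [-1.9  0.2 11.2] M [-0.15  0.21  0.  ] w 11.5 g 60.0 j7 1.11
```

```bash
python3 -m crank '{"steps":[[[0,0,-0.03],[0,0,0]],[[0,0,0],[0,0,0]]]}'
python3 h.py
python3 -m crank '{"steps":[[[0,0,-0.03],[0,0,0]],[[0,0,0],[0,0,0]]]}'
python3 h.py
```

```text
time: 14.75
ee_pos: [0.5029, 0.0946, 0.1077]
eef_rot: [0.118, 0.993, 0.001, 0.001]
ft_force: [-5.5, -1.9, 19.4]
width: 0.0119
grip_force: 60.0
t14.75 p [502.9  94.6 107.7] yaw_y 76.41 tilt [0.18 0.07] F [-5.5 -1.9 19.4] M [-0.42  1.1   0.01] w 11.9 g 60.0 j7 1.11
time: 14.92
ee_pos: [0.503, 0.0946, 0.1076]
eef_rot: [0.118, 0.993, 0.001, 0.002]
ft_force: [-9.2, -2.6, 27.9]
width: 0.0116
grip_force: 60.0
t14.92 p [503.   94.6 107.6] yaw_y 76.41 tilt [0.18 0.09] F [-9.2 -2.6 27.9] M [-0.6   1.97 -0.04] w 11.6 g 60.0 j7 1.11
```

The plug is fully in: the hard stop is at TCP 107.6 mm. I ease slightly and turn clockwise.

```bash
python3 -m crank '{"steps":[[[-0.03,0,0.05],[0,0,0]],[[0,0,0],[0,0,0]],[[0,0,0],[0,0,-0.3]],[[0,0,0],[0,0,-0.3]],[[0,0,0],[0,0,-0.3]],[[0,0,0],[0,0,0]]]}'
python3 h.py
python3 -m crank '{"steps":[[[0,0,0],[0,0,-0.4]],[[0,0,0],[0,0,-0.4]],[[0,0,0],[0,0,-0.4]],[[0,0,0],[0,0,-0.4]],[[0,0,0],[0,0,-0.4]],[[0,0,0],[0,0,0]]]}'
python3 h.py
```

```text
time: 15.42
ee_pos: [0.5026, 0.0947, 0.1077]
eef_rot: [0.158, 0.987, 0.001, 0.002]
ft_force: [0.5, -0.6, 11.4]
width: 0.0118
grip_force: 60.0
t15.42 p [502.6  94.7 107.7] yaw_y 71.82 tilt [0.24 0.07] F [ 0.5 -0.6 11.4] M [-0.14 -0.08  0.03] w 11.8 g 60.0 j7 1.03
time: 15.92
ee_pos: [0.5026, 0.0948, 0.1077]
eef_rot: [0.244, 0.97, 0.001, 0.002]
ft_force: [1.0, 0.0, 11.3]
width: 0.0117
grip_force: 60.0
t15.92 p [502.6  94.8 107.7] yaw_y 61.79 tilt [0.24 0.07] F [ 1.   0.  11.3] M [-0.15 -0.11 -0.04] w 11.7 g 60.0 j7 0.86
```

```bash
python3 -m crank '{"steps":[[[0,0,0],[0,0,-0.6]],[[0,0,0],[0,0,-0.6]],[[0,0,0],[0,0,-0.6]],[[0,0,0],[0,0,-0.6]],[[0,0,0],[0,0,-0.6]],[[0,0,0],[0,0,-0.6]],[[0,0,0],[0,0,-0.6]],[[0,0,0],[0,0,-0.6]],[[0,0,0],[0,0,0]]]}'
python3 h.py
python3 -m crank '{"steps":[[[0,0,0],[0,0,-0.6]],[[0,0,0],[0,0,-0.6]],[[0,0,0],[0,0,-0.6]],[[0,0,0],[0,0,-0.6]],[[0,0,0],[0,0,-0.6]],[[0,0,0],[0,0,-0.6]],[[0,0,0],[0,0,-0.6]],[[0,0,0],[0,0,-0.6]],[[0,0,0],[0,0,0]]]}'
python3 h.py
python3 -m crank '{"steps":[[[0,0,0],[0,0,-0.6]],[[0,0,0],[0,0,-0.6]],[[0,0,0],[0,0,-0.6]],[[0,0,0],[0,0,-0.6]],[[0,0,0],[0,0,0]]]}'
python3 h.py
```

```text
time: 16.67
ee_pos: [0.5027, 0.0948, 0.1077]
eef_rot: [0.44, 0.898, 0.002, 0.002]
ft_force: [1.0, -0.8, 12.1]
width: 0.0114
grip_force: 60.0
t16.67 p [502.7  94.8 107.7] yaw_y 37.73 tilt [0.25 0.08] F [ 1.  -0.8 12.1] M [-0.19 -0.04 -0.09] w 11.4 g 60.0 j7 0.44
time: 17.42
ee_pos: [0.5027, 0.0947, 0.1077]
eef_rot: [0.618, 0.787, 0.002, 0.001]
ft_force: [1.1, -0.6, 11.6]
width: 0.0115
grip_force: 60.0
t17.42 p [502.7  94.7 107.7] yaw_y 13.73 tilt [0.25 0.07] F [ 1.1 -0.6 11.6] M [-0.27 -0.09 -0.03] w 11.5 g 60.0 j7 0.03
time: 17.83
ee_pos: [0.5028, 0.0946, 0.1078]
eef_rot: [0.696, 0.718, 0.002, 0.001]
ft_force: [1.1, -0.4, 12.5]
width: 0.0113
grip_force: 60.0
t17.83 p [502.8  94.6 107.8] yaw_y 1.72 tilt [0.26 0.07] F [ 1.1 -0.4 12.5] M [-0.39 -0.01 -0.  ] w 11.3 g 60.0 j7 -0.17
```

```bash
python3 -m crank '{"steps":[[[0,0,0],[0,0,-0.4]],[[0,0,0],[0,0,-0.4]],[[0,0,0],[0,0,-0.4]],[[0,0,0],[0,0,-0.4]],[[0,0,0],[0,0,-0.4]],[[0,0,0],[0,0,0]]]}'
python3 h.py
python3 -m crank '{"steps":[[[0,0,0],[0,0,-0.2]],[[0,0,0],[0,0,-0.2]],[[0,0,0],[0,0,0]]]}'
python3 h.py
python3 -m crank '{"steps":[[[0,0,0],[0,0,-0.2]],[[0,0,0],[0,0,-0.2]],[[0,0,0],[0,0,0]]]}'
python3 h.py
```

```text
time: 18.33
ee_pos: [0.5028, 0.0946, 0.1078]
eef_rot: [0.756, 0.655, 0.002, 0.001]
ft_force: [-0.2, -1.0, 13.2]
width: 0.0115
grip_force: 60.0
t18.33 p [502.8  94.6 107.8] yaw_y -8.21 tilt [0.26 0.06] F [-0.2 -1.  13.2] M [-0.43 -0.06 -0.01] w 11.5 g 60.0 j7 -0.34
time: 18.58
ee_pos: [0.5028, 0.0945, 0.1078]
eef_rot: [0.767, 0.642, 0.002, 0.001]
ft_force: [-0.1, -0.8, 12.9]
width: 0.0115
grip_force: 60.0
t18.58 p [502.8  94.5 107.8] yaw_y -10.15 tilt [0.26 0.06] F [-0.1 -0.8 12.9] M [-0.49 -0.08  0.03] w 11.5 g 60.0 j7 -0.38
time: 18.83
ee_pos: [0.5028, 0.0946, 0.1078]
eef_rot: [0.778, 0.628, 0.002, 0.001]
ft_force: [0.4, -0.8, 12.8]
width: 0.0116
grip_force: 60.0
t18.83 p [502.8  94.6 107.8] yaw_y -12.15 tilt [0.26 0.06] F [ 0.4 -0.8 12.8] M [-0.38 -0.05  0.04] w 11.6 g 60.0 j7 -0.41
```

```bash
python3 -m crank '{"steps":[[[0,0,0],[0,0,-0.2]],[[0,0,0],[0,0,-0.2]],[[0,0,0],[0,0,0]]]}'
python3 h.py
python3 -m crank '{"steps":[[[0,0,0],[0,0,-0.2]],[[0,0,0],[0,0,0]]]}'
python3 h.py
python3 -m crank '{"steps":[[[0,0,0],[0,0,-0.2]],[[0,0,0],[0,0,0]]]}'
python3 h.py
```

```text
time: 19.08
ee_pos: [0.5028, 0.0945, 0.1077]
eef_rot: [0.789, 0.615, 0.002, 0.001]
ft_force: [-0.2, -1.0, 11.5]
width: 0.0116
grip_force: 60.0
t19.08 p [502.8  94.5 107.7] yaw_y -14.15 tilt [0.26 0.06] F [-0.2 -1.  11.5] M [-0.48 -0.06  0.06] w 11.6 g 60.0 j7 -0.44
time: 19.25
ee_pos: [0.5028, 0.0945, 0.1078]
eef_rot: [0.794, 0.608, 0.002, 0.001]
ft_force: [0.7, -1.2, 13.3]
width: 0.0115
grip_force: 60.0
t19.25 p [502.8  94.5 107.8] yaw_y -15.14 tilt [0.26 0.06] F [ 0.7 -1.2 13.3] M [-0.49 -0.02  0.05] w 11.5 g 60.0 j7 -0.46
time: 19.42
ee_pos: [0.5028, 0.0945, 0.1078]
eef_rot: [0.799, 0.601, 0.002, 0.001]
ft_force: [1.1, -0.7, 12.5]
width: 0.0114
grip_force: 60.0
t19.42 p [502.8  94.5 107.8] yaw_y -16.14 tilt [0.26 0.06] F [ 1.1 -0.7 12.5] M [-0.45 -0.04  0.05] w 11.4 g 60.0 j7 -0.48
```

```bash
python3 -m crank '{"steps":[[[0,0,0],[0,0,-0.2]],[[0,0,0],[0,0,0]]]}'
python3 h.py
python3 -m crank '{"steps":[[[0,0,0],[0,0,-0.2]],[[0,0,0],[0,0,0]]]}'
python3 h.py
python3 -m crank '{"steps":[[[0,0,0],[0,0,-0.2]],[[0,0,0],[0,0,0]]]}'
python3 h.py
```

```text
time: 19.58
ee_pos: [0.5027, 0.0945, 0.1078]
eef_rot: [0.805, 0.594, 0.002, 0.001]
ft_force: [0.3, -1.1, 13.0]
width: 0.0113
grip_force: 60.0
t19.58 p [502.7  94.5 107.8] yaw_y -17.13 tilt [0.25 0.06] F [ 0.3 -1.1 13. ] M [-0.48 -0.03  0.13] w 11.3 g 60.0 j7 -0.50
time: 19.75
ee_pos: [0.5026, 0.0946, 0.1078]
eef_rot: [0.81, 0.587, 0.002, 0.001]
ft_force: [0.2, -0.7, 13.5]
width: 0.0116
grip_force: 60.0
t19.75 p [502.6  94.6 107.8] yaw_y -18.12 tilt [0.24 0.06] F [ 0.2 -0.7 13.5] M [-0.41  0.21  0.15] w 11.6 g 60.0 j7 -0.51
time: 19.92
ee_pos: [0.5024, 0.0948, 0.1078]
eef_rot: [0.815, 0.58, 0.002, 0.001]
ft_force: [-1.0, -0.6, 15.0]
width: 0.0116
grip_force: 60.0
t19.92 p [502.4  94.8 107.8] yaw_y -19.11 tilt [0.22 0.07] F [-1.  -0.6 15. ] M [-0.31  0.43  0.26] w 11.6 g 60.0 j7 -0.53
```

```bash
python3 -m crank '{"steps":[[[0,0,0],[0,0,-0.2]],[[0,0,0],[0,0,0]]]}'
python3 h.py
```

```text
time: 20.08
ee_pos: [0.5024, 0.0948, 0.1078]
eef_rot: [0.82, 0.573, 0.002, 0.001]
ft_force: [-1.3, -0.5, 14.6]
width: 0.0114
grip_force: 60.2
t20.08 p [502.4  94.8 107.8] yaw_y -20.08 tilt [0.21 0.06] F [-1.3 -0.5 14.6] M [-0.39  0.47  0.55] w 11.4 g 60.2 j7 -0.55
```

The stop is felt at 0.55 N m. I ease the torque a little and rise with the spring.

```bash
python3 -m crank '{"steps":[[[0,0,0],[0,0,0.2]],[[0,0,0.04],[0,0,0]],[[0,0,0.04],[0,0,0]],[[0,0,0.04],[0,0,0]],[[0,0,0],[0,0,0]]]}'
python3 h.py
python3 -m crank '{"steps":[[[0,0,0.04],[0,0,0]],[[0,0,0.04],[0,0,0]],[[0,0,0],[0,0,0]]]}'
python3 h.py
python3 -m crank '{"steps":[[[0,0,0.02],[0,0,0]],[[0,0,0.02],[0,0,0]],[[0,0,0],[0,0,0]]]}'
python3 h.py
```

```text
time: 20.5
ee_pos: [0.5023, 0.0948, 0.1103]
eef_rot: [0.814, 0.58, 0.002, 0.001]
ft_force: [0.5, 0.4, 8.5]
width: 0.0118
grip_force: 60.0
t20.50 p [502.3  94.8 110.3] yaw_y -19.05 tilt [0.2  0.05] F [0.5 0.4 8.5] M [-0.19 -0.01  0.15] w 11.8 g 60.0 j7 -0.53
time: 20.75
ee_pos: [0.5022, 0.0947, 0.1121]
eef_rot: [0.814, 0.58, 0.002, 0.001]
ft_force: [1.7, 0.2, 6.9]
width: 0.0116
grip_force: 60.0
t20.75 p [502.2  94.7 112.1] yaw_y -19.06 tilt [0.19 0.05] F [1.7 0.2 6.9] M [-0.05 -0.48  0.23] w 11.6 g 60.0 j7 -0.53
time: 21.0
ee_pos: [0.5021, 0.0947, 0.1128]
eef_rot: [0.814, 0.58, 0.001, 0.001]
ft_force: [5.3, 1.1, 4.8]
width: 0.0118
grip_force: 60.0
t21.00 p [502.1  94.7 112.8] yaw_y -19.06 tilt [0.17 0.04] F [5.3 1.1 4.8] M [ 0.09 -1.2   0.16] w 11.8 g 60.0 j7 -0.53
```

```bash
python3 -m crank '{"steps":[[[0.04,0,0.02],[0,0,0]],[[0,0,0],[0,0,0]],[[0,0,0],[0,0,0]]]}'
python3 h.py
python3 -m crank '{"steps":[[[0,0,0.02],[0,0,0]],[[0,0,0],[0,0,0]]]}'
python3 h.py
```

```text
time: 21.25
ee_pos: [0.5022, 0.0947, 0.1129]
eef_rot: [0.814, 0.58, 0.001, 0.0]
ft_force: [3.6, 2.1, 5.4]
width: 0.0113
grip_force: 60.0
t21.25 p [502.2  94.7 112.9] yaw_y -19.06 tilt [0.06 0.03] F [3.6 2.1 5.4] M [ 0.19 -0.71  0.16] w 11.3 g 60.0 j7 -0.53
time: 21.42
ee_pos: [0.5022, 0.0946, 0.1133]
eef_rot: [0.814, 0.58, 0.001, 0.0]
ft_force: [3.7, 2.1, 5.0]
width: 0.0116
grip_force: 60.0
t21.42 p [502.2  94.6 113.3] yaw_y -19.06 tilt [0.06 0.02] F [3.7 2.1 5. ] M [ 0.29 -0.99  0.19] w 11.6 g 60.0 j7 -0.53
```

```bash
python3 -m crank '{"steps":[[[0,0,0],[0,0,0]],[[0,0,0],[0,0,0]],[[0,0,0],[0,0,0]],[[0,0,0],[0,0,0]],[[0,0,0],[0,0,0]],[[0,0,0],[0,0,0]]]}' 40
python3 h.py
python3 -m crank '{"steps":[[[0,0,0.2],[0,0,0]],[[0,0,0.5],[0,0,0]],[[0,0,1],[0,0,0]],[[0,0,1],[0,0,0]],[[0,0,1],[0,0,0]],[[0,0,1],[0,0,0]],[[0,0,0.5],[0,0,0]],[[0,0,0],[0,0,0]]]}'
python3 -m crank '{"steps":[[[0,-1,0],[0,0,0]],[[0,-1,0],[0,0,0]],[[0,-1,0],[0,0,0]],[[0,-1,0],[0,0,0]],[[0,-1,0],[0,0,0]],[[0,-1,0],[0,0,0]],[[0,-1,0],[0,0,0]],[[0,-0.5,0],[0,0,0]],[[0,0,0],[0,0,0]],[[0,0,0],[0,0,0]]]}'
python3 - <<'E'
from h import *
st();c=shot('side','s3');t=shot('top','t3')
P=cloud(t)[185:270,140:230].reshape(-1,3);im=t['pixels'][185:270,140:230].reshape(-1,3).astype(int)
b=im[:,0]>im[:,2]+40;q=P[b];print(len(q),np.percentile(q[:,2],[5,50,95]))
k=q[q[:,2]>.130]
if len(k)>5: d=np.linalg.svd(k[:,:2]-k[:,:2].mean(0),full_matrices=0)[2][0];print(k.mean(0),np.degrees(np.arctan2(d[1],d[0])))
q=P[b&(P[:,2]<.122)&(P[:,2]>.1)];print('flange z',np.median(q[:,2]),q[:,2].std())
cv2.imwrite('pics/s3c.png',cv2.resize(np.hstack([c['pixels'][130:260,120:270],t['pixels'][160:290,110:260]]),None,fx=2.6,fy=2.6))
E
```

```text
time: 21.92
ee_pos: [0.5013, 0.0941, 0.1127]
eef_rot: [0.815, 0.58, -0.001, -0.0]
ft_force: [-0.5, 0.5, 1.0]
width: 0.0379
grip_force: 0.4
t21.92 p [501.3  94.1 112.7] yaw_y -19.09 tilt [-0.05 -0.03] F [-0.5  0.5  1. ] M [-0.06  0.14  0.03] w 37.9 g 0.4 j7 -0.53
time: 22.58
ee_pos: [0.503, 0.0944, 0.2462]
eef_rot: [0.815, 0.58, 0.002, 0.001]
ft_force: [-0.1, -0.4, 0.2]
width: 0.0398
grip_force: 0.0
time: 23.42
ee_pos: [0.5013, -0.0935, 0.2424]
eef_rot: [0.815, 0.58, -0.0, -0.0]
ft_force: [0.4, -0.4, -1.1]
width: 0.0397
grip_force: 0.0
t23.42 p [501.3 -93.5 242.4] yaw_y -19.17 tilt [-0.06 -0.  ] F [ 0.4 -0.4 -1.1] M [-0.09  0.05 -0.  ] w 39.7 g 0.0 j7 -0.20
580 [0.11008262 0.11298826 0.1392677 ]
[0.5056868  0.09177769 0.15469146] -93.40684642184007
flange z 0.11248330544989171 0.0020548182280027837
```

View pics/s3c.png

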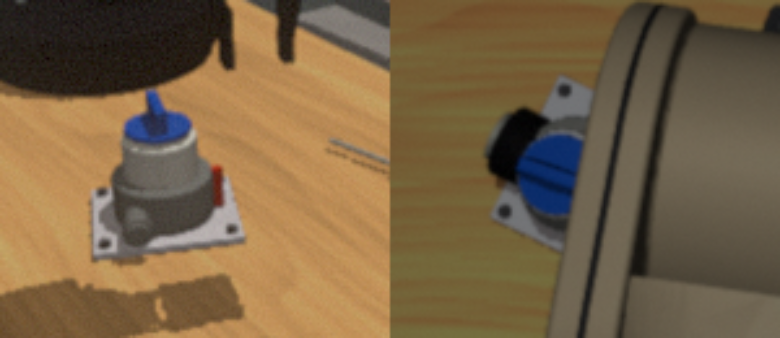

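The picture shows the plug level in the collar at (158,125) in the left crop. The flange top is at 112.5 mm, against 112 expected when locked, and the robot is clear. I hand in now.

```bash
python3 -c "
from bench import ticket
print(ticket.close_job())"
```

```text
the job is handed in; nothing more can be done
None
```

The blue plug is back in the collar, pushed fully in, turned clockwise to its stop and released; its flange measured 112.5 mm high (112 expected when locked), and I handed the job in at about 23.5 s, with the wrist force peaking near 30 N at my readings.

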